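Slide the gauge nest into the angle stop

TASK

Push the loose grey gauge nest along the bench top with the fingertips until it sits square in the corner of the dark angle stop: one long side flush against the long rail and one end against the short stop. Only push it: never lift it off the bench or tip it. Leave the other things where they are.

Things in the scene. Friction and masses are not known exactly. Their poses are not given: they have to be found in the camera images.
- nest: Gauge nest: low grey block, 44 mm (its x) by 66 mm (its y), 16 mm high, with two cream strips along y on top (6 x 40 mm, to 24 mm above the bench). About 0.25 kg, slides freely. Seated, its y lies along the rail; either way round is right. It starts on the open side of both working faces. Origin: centre of its underside, z up.
- angle_stop: Dark steel bars fixed to the bench, 16 mm high, screw heads to 20 mm. Origin: on the bench, inner corner of the working faces. x points roughly away from the robot, y roughly left. Long rail: face in plane x = 0 looking to -x, from y = -240 to +20 mm, 20 mm thick behind. Short stop: face in plane y = 0 looking to -y, from x = -52 to -8 mm, 20 mm thick. Seated nest: centre x = -22, y = -33 mm.
- weight: Bystander: brass test weight with a knob, 32 mm across, 40 mm high, standing upright. Origin: centre of its underside.
- cap: Bystander: flat round white lid, 45 mm across, 13 mm high. Origin: centre of its underside.
- white_clip: Bystander: small cream plastic clip, 18 x 37 x 12 mm. Origin: centre of its underside.
- desk_stapler: Bystander: grey and black stapler, 30 x 125 x 42 mm, long along its y. Origin: centre of its underside.
- marker: Bystander: grey and black marker pen lying down, 14 x 126 x 16 mm, long along its y. Origin: centre of its underside.
There are look-alikes about, which are no part of the job. What is meant by the nest is not brown or red, and is the larger of those in its own colour.

How it is judged:
At the end, for the whole second after the job is handed in: The nest rests flat and still on the bench in the corner of the angle stop, its centre within 3.5 mm of the seated place along the rail and across it, and its long side parallel to the rail within 0.06 rad (x of nest in the frame of angle_stop between -0.0255 and -0.0185 m and y of nest in the frame of angle_stop between -0.0365 and -0.0295 m and angle between the y axis of nest and the y axis of angle_stop, either way round below 0.06 rad and height (world z) of nest below 0.003 m and angle between nest's own z axis and vertical below 0.05 rad and linear speed of nest below 0.01 m/s); the robot touches nothing.
It fails at once if the nest is lifted off the bench (height (world z) of nest above 0.008 m).
It fails at once if the nest is tipped (angle between nest's own z axis and vertical above 0.2 rad).
It fails at once if a bystander is moved by more than 15 mm (distance of any of weight, cap, white_clip, desk_stapler, marker from where it was at the start of the episode above 0.015 m).
It also fails if it takes over 45 s, if anything falls off the work surface, if the arm or the gripper's body presses on something with over 40 N, if the wrist force passes 120 N, or if a joint passes its speed limit or range.

ROBOT

A 6-joint arm with a two-finger parallel gripper is mounted at the origin on a cart in front of the work surface, level with it; the furniture and walls round the work are solid. World frame = base frame: x ahead of the robot, y to its left, z up, the work surface at z = 0. Lengths are in m, angles in rad, forces in N, time in s.
With the tool pointing down it reaches from about 0.35 to 0.775 m from the base axis. Payload 7.3 kg.
Tool frame: the origin (TCP) lies on the centre line of the jaws, within the pads' length; the fingertips stand 11 mm ahead of it and the grasp point (between the pads) lies 8 mm behind it; y points along the fingers, z is the direction in which the jaws open and shut, and the axes are right-handed (so a half turn about y gives the same grasp; the last joint's range is limited). The gripper opens to 92 mm and grips with 3 to 60 N. Pads are 19 mm wide; open, the fingers measure 130 mm over their backs; the gripper's body (75 mm by 190 mm) begins 47 mm behind the grasp point.
Start: joints at [0.983, 0.342, 1.524, -0, 1.275, -0.146], TCP at [0.224, 0.475, 0.238] pointing down, gripper open.
Joint ranges: [-2.53, 2.53], [-0.77, 2.02], [0.04, 2.7], [-1, 4.14], [0.28, 2.66], [-3.11, 3.11]. Speed limits (rad/s): [2.57, 2.57, 3.14, 3.14, 3.14, 3.14].

INTERFACE

Orientations are given as [roll, pitch, yaw] about the fixed x, y, z axes, in that order (R = Rz(yaw) Ry(pitch) Rx(roll)).
In Python, from cell import robot, cams gives the robot as it stands.
- The arm moves only by the tool apply_moves, never from a script. Its argument "plan" is a list of rows, each a list of 7 numbers: the shift along the tool's x, y, z in m, then the turn, a rotation vector about the tool's x, y, z in degrees, then the gripper command: -1 is fully open, 1 is shut, values between are in proportion. A call has exactly 5 rows; each row is the pose to reach, as a shift and turn from the pose commanded when the call began, along the tool's axes at that moment; what a row does not reach only later rows make up. A row lasts 1/8 s, in which the tool goes at most 62.5 mm and 10.7 degrees, less where a joint would pass 70% of its speed; a pose out of reach is approached as far as the arm can. A call with a gripper value outside its range is refused whole. The fingers move at their own pace and stop on an object; "squeeze" is the grip in N (left out, the last holds). Time passes only in rows, so rows that repeat a pose let the fingers close, or fill a call up. It gives the time, the measured TCP pose, the force and the opening at its end, in the units of the state.
- robot.observe(): the state, without advancing time (a new reading comes with each control period).
- cams.read_camera(name): name is "scene" or "top"; returns the picture (480x640x3 uint8, blue, green, red); there is no depth.
- cams.calibration(name): a dict with "fx", "fy", "cx", "cy" (pixels), "extrinsics" (4x4, takes a point from world to camera coordinates). Camera axes: x right, y up, looking along -z (the intrinsics and any distortion apply to the point x, -y, -z); pixel columns grow to the right and rows downward; lengths in m; the calibration is good to about 2 mm. A picture is of the moment at which its call begins. calibration takes no time and is no camera call.
- robot.hand_in(): hands the job in, once; it reports no verdict.
The state is a dict: "time": time; "qpos": joint angles; "qvel": joint speeds; "joint_efforts": joint torques, N m; "tool_pos": TCP position; "tool_rot": TCP orientation; "contact_force": force on the tool from outside, world axes, zero at the start; "torque": the same for the moment, N m; "opening": finger opening in m.
Only numpy, scipy, OpenCV 4.12 (cv2) and the standard library are available. Lean on these libraries where they do the work, as an engineer would, in place of code of your own. Each camera call takes 0.05 s, during which the arm holds its last target. There are 200 camera calls.

## Working session

There is one attempt and no reset: what is moved stays moved. The work goes in short steps, Python scripts to look and compute and a tool call to move; the robot and the scene stay as the last step left them, time stands still between calls to the robot, and variables do not carry over. Pictures are saved under pics/ and viewed, about 8 in all and at most 12, crops included, and the job is handed in when it is done.

Besides the shell and the picture viewer there is one more tool, called as a command line: name --pt "numbers of a row" for each row, then --argument value for the rest. apply_moves: Moves the arm, as the interface text tells. Its arguments: {"type":"object","properties":{"plan":{"type":"array","items":{"type":"array","items":{"type":"number"}}},"squeeze":{"type":"number"}},"required":["plan"]}

```bash
ls; mkdir -p pics; python3 - <<'E'
from cell import robot,cams
import cv2
s=robot.observe();print(s)
for n in("scene","top"):
    cv2.imwrite(f"pics/{n}0.png",cams.read_camera(n));print(n,cams.calibration(n))
E
```

```text
pics
{'time': 0.0, 'qpos': array([ 9.83015431e-01,  3.42727204e-01,  1.52501133e+00,  2.00389670e-05,
        1.27541551e+00, -1.45999007e-01]), 'qvel': array([-0.00133071,  0.00058935,  0.00018653,  0.00062507, -0.0005416 ,
       -0.00044216]), 'joint_efforts': array([-1.83052503e-03, -4.31229794e+01, -2.44220513e+01,  7.15612387e-02,
        5.61025995e-02, -9.45713396e-05]), 'tool_pos': array([0.22421838, 0.47427768, 0.23704462]), 'tool_rot': array([-1.57233832e+00,  2.46111187e-04, -4.41787927e-01]), 'contact_force': array([0.17170919, 0.24207543, 0.8546948 ]), 'torque': array([-0.05507603, -0.00495003, -0.00160814]), 'opening': 0.09190887493836924}
scene {'fx': 470.8072040201863, 'fy': 470.8072040201863, 'cx': 328.55160857004734, 'cy': 245.47339095497725, 'extrinsics': array([[ 0.75784995, -0.65204433,  0.02239734, -0.33834125],
       [ 0.2810495 ,  0.35725044,  0.89072066, -0.24967292],
       [-0.58879082, -0.66873785,  0.45399896, -0.44958776],
       [ 0.        ,  0.        ,  0.        ,  1.        ]])}
top {'fx': 583.7305734549941, 'fy': 583.7305734549941, 'cx': 314.63674714337407, 'cy': 233.41033632999319, 'extrinsics': array([[ 0.00465103, -0.99998499, -0.00289529,  0.14665638],
       [ 0.97813076,  0.00394729,  0.20795346, -0.55355755],
       [-0.20793891, -0.00379917,  0.97813444, -1.01147525],
       [ 0.        ,  0.        ,  0.        ,  1.        ]])}
```

View pics/top0.png

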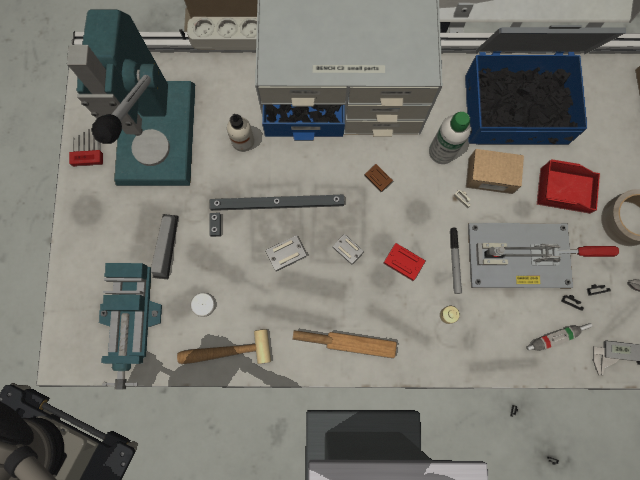

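View pics/scene0.png

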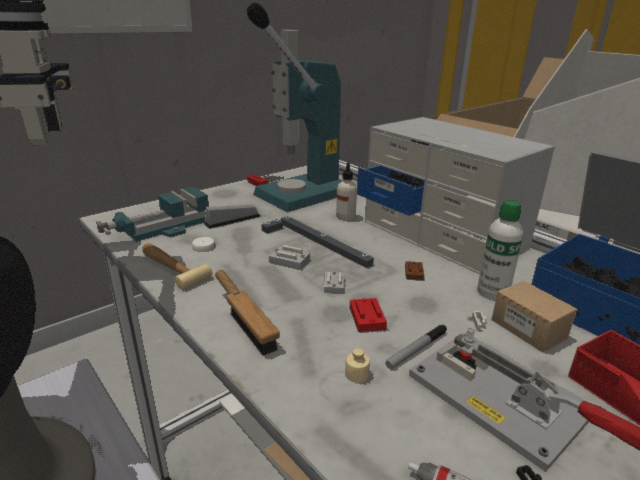

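The top view shows the nest at about (287,253), a smaller look-alike at (348,248), the rail from (209,203) to (345,200), and the short stop at (215,222). Next I'll measure them.

```bash
cat > h.py <<'E'
import numpy as np,cv2
from cell import robot,cams
def ray(n,px,z):
    c=cams.calibration(n);E=c["extrinsics"];R=E[:3,:3];o=-R.T@E[:3,3]
    p=np.atleast_2d(np.array(px,float))
    d=np.c_[(p[:,0]-c["cx"])/c["fx"],-(p[:,1]-c["cy"])/c["fy"],-np.ones(len(p))]@R
    return o+d*((z-o[2])/d[:,2])[:,None]
def proj(n,P):
    c=cams.calibration(n);E=c["extrinsics"];q=np.atleast_2d(P)@E[:3,:3].T+E[:3,3]
    return np.c_[c["cx"]+c["fx"]*q[:,0]/-q[:,2],c["cy"]-c["fy"]*q[:,1]/-q[:,2]]
E
python3 - <<'E'
from h import *
im=cv2.imread("pics/top0.png")
g=cv2.cvtColor(im,cv2.COLOR_BGR2GRAY)
x0,y0,x1,y1=200,185,370,275
m=(g[y0:y1,x0:x1]<105).astype(np.uint8)*255
cs,_=cv2.findContours(m,cv2.RETR_EXTERNAL,cv2.CHAIN_APPROX_NONE)
for c in cs:
    if cv2.contourArea(c)>100:
        c=c+np.array([x0,y0]);b=cv2.boxPoints(cv2.minAreaRect(c));print("dark",b.round(1).tolist(),ray("top",b,.016)[:,:2].round(4).tolist())
cr=im[y0:y1,x0:x1]
a=cv2.resize(cr,None,fx=4.7,fy=4.7,interpolation=cv2.INTER_CUBIC)
cv2.imwrite("pics/crop1.png",a)
cream=cr[:,:,2].astype(int)-cr[:,:,0]
print(g[235:272:3,262:312:4])
E
```

```text
dark [[210.0, 212.0], [222.0, 212.0], [222.0, 236.0], [210.0, 236.0]] [[0.6032, 0.3507], [0.6033, 0.3276], [0.5562, 0.3258], [0.5561, 0.3487]]
dark [[208.6999969482422, 198.1999969482422], [344.8999938964844, 193.8000030517578], [345.29998779296875, 206.0], [209.10000610351562, 210.3000030517578]] [[0.6307, 0.3543], [0.6404, 0.091], [0.6162, 0.0904], [0.6065, 0.3526]]
[[135 129 140 138 141 134 132 130 129 125 124 136 137]
 [143 132 132 131 137 134 140 148 149  95 125 136 139]
 [142 136 129 130 131 139 150 172 152 151 126 140 137]
 [136 135 131 128 153 157 179  90 154 118  76 145 137]
 [135 135 107 152 180 150 157 158 156 130 114 145 139]
 [135 155 153 185 110 156 160 159 155 156 153 137 139]
 [142  99 156 159 161 160 160 159 162 137 156  91 140]
 [135 141 159 157 164 164 163 180 174 154 155 122 138]
 [133 133 162 104 166 171 184 125 162  91 143 153 141]
 [143 142 144 167 170 165 160 158  85 156 153 155 148]
 [151 149 153 174 173 169  67 148 156 154 157 157 157]
 [152 154 152 166 171  82 152 151 154 154 156 158 157]
 [156 157 157 153 150 137 137 140 141 144 151 155 154]]
```

View pics/crop1.png

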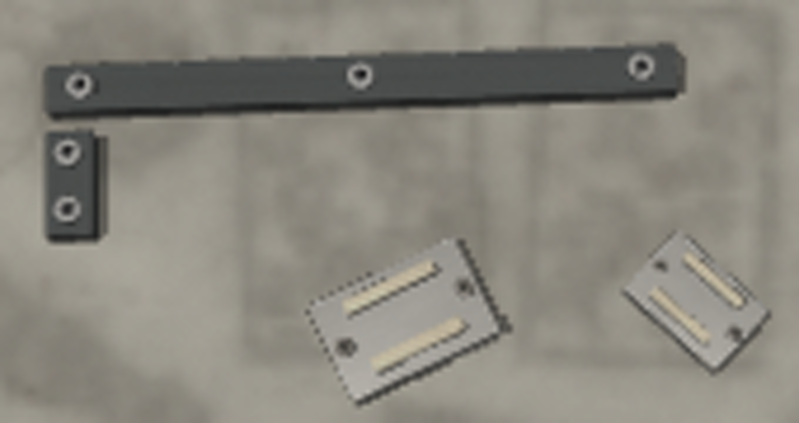

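The crop shows the nest's top corners at about (307,310), (458,238), (508,327) and (358,403), and the screw heads on the rail and short stop. The screws lie on the bars' centre lines, so I'll use them to fix the stop frame.

```bash
cat >> h.py <<'E'
C=lambda p:(np.array(p,float)+.5)/4.7-.5+[200,185]
def stop():
    L=ray("top",C([(79,85),(360,75),(641,66)]),.020)[:,:2]
    S=ray("top",C([(67,152),(67,209)]),.020)[:,:2]
    d=L[0]-L[2];ey=d/np.linalg.norm(d);ex=np.array([ey[1],-ey[0]])
    l=L.mean(0)-.010*ex; s=S.mean(0)-.010*ey
    O=l+ey*((s-l)@ey); return O,ex,ey,S
E
python3 - <<'E'
from h import *
O,ex,ey,S=stop();print("O",O,"ex",ex,"ang",np.arctan2(ex[1],ex[0]),"S in frame",[(p-O)@np.c_[ex,ey] for p in S])
T=ray("top",C([(47,68),(683,44),(47,111),(683,91),(47,131),(97,131),(97,236),(47,236)]),.016)[:,:2]
print("edges in frame",((T-O)@np.c_[ex,ey]).round(4).tolist())
n=ray("top",C([(307,310),(458,238),(508,327),(358,403)]),.016)[:,:2]
print("sides",np.linalg.norm(n-np.roll(n,-1,0),axis=1))
c=n.mean(0);v=n[0]-n[1]+n[3]-n[2];a=np.arctan2(-v[0],v[1])
print("nest",c,"yaw",a,"in frame",(c-O)@np.c_[ex,ey],"corners",((n-O)@np.c_[ex,ey]).round(4).tolist())
print("target",O-ex*.022-ey*.033)
for nm,p,z in(("cap",(203,304),.013),("weight",(450,314),.03),("stapler",(166,246),.04),("mallet",(263,346),.02),("bottle",(238,130),.05),("little",(348,248),.016)):
    print(nm,ray("top",[p],z)[0,:2])
E
```

```text
O [0.61097484 0.33278702] ex [0.9992458  0.03883092] ang 0.03884068723348104 S in frame [array([-0.01810656,  0.01002037]), array([-0.04187306,  0.00997963])]
edges in frame [[0.0187, 0.019], [0.0198, -0.2427], [0.0005, 0.0189], [-0.0002, -0.2418], [-0.008, 0.0189], [-0.0087, -0.0015], [-0.0526, -0.0015], [-0.0519, 0.0188]]
sides [0.06757041 0.04191417 0.06746233 0.04333328]
nest [0.52469058 0.20256384] yaw 0.4691227143740599 in frame [-0.09127587 -0.12677446] corners [[-0.0861, -0.0862], [-0.0585, -0.1479], [-0.0958, -0.167], [-0.1246, -0.106]]
target [0.59027285 0.29895763]
cap [0.42710366 0.35686459]
weight [ 0.40936904 -0.09893018]
stapler [0.53180009 0.42518126]
mallet [0.35055062 0.24250664]
bottle [0.75715996 0.29722984]
little [0.53389506 0.08581403]
```

The screws, bar edges and nest sides all agree to within about 2 mm. The stop's origin is at (0.611, 0.333) with yaw 0.039. The nest is at (-91, -127) mm in the stop frame, turned by +0.43 rad.

Plan:
1. Push along the stop's +x with two spread fingers. This squares the nest and takes it to the rail.
2. Push along +y to the short stop.

First I'll go above the start point for the x push.

apply_moves --pt "0.327 0.0 -0.149 0 -27.5 0 0.35" --pt "0.327 0.0 -0.149 0 -27.5 0 0.35" --pt "0.327 0.0 -0.149 0 -27.5 0 0.35" --pt "0.327 0.0 -0.149 0 -27.5 0 0.35" --pt "0.327 0.0 -0.149 0 -27.5 0 0.35"

```text
time: 0.72
tool_pos: [0.4174, 0.2459, 0.2376]
tool_rot: [-1.571, 0.0, 0.038]
contact_force: [1.1, 1.0, 0.0]
opening: 0.0464
```

apply_moves --pt "0 0 0 0 0 0 0.35" --pt "0 0 0 0 0 0 0.35" --pt "0 0 0 0 0 0 0.35" --pt "0 0 0 0 0 0 0.35" --pt "0 0 0 0 0 0 0.35"

```text
time: 1.35
tool_pos: [0.416, 0.2483, 0.2378]
tool_rot: [-1.571, -0.0, 0.04]
contact_force: [0.3, -0.1, 0.4]
opening: 0.0301
```

apply_moves --pt "0.038 0.02 -0.05 0 0 0 0.35" --pt "0.038 0.07 -0.05 0 0 0 0.35" --pt "0.038 0.12 -0.05 0 0 0 0.35" --pt "0.038 0.17 -0.05 0 0 0 0.35" --pt "0.038 0.19 -0.05 0 0 0 0.35"

```text
time: 1.98
tool_pos: [0.4547, 0.1989, 0.045]
tool_rot: [-1.572, 0.004, 0.039]
contact_force: [0.2, 1.2, -0.1]
opening: 0.0299
```

apply_moves --pt "0 0.015 0 0 0 0 0.35" --pt "0 0.032 0 0 0 0 0.35" --pt "0 0.032 0 0 0 0 0.35" --pt "0 0.032 0 0 0 0 0.35" --pt "0 0.032 0 0 0 0 0.35"

```text
time: 2.6
tool_pos: [0.457, 0.1993, 0.0166]
tool_rot: [-1.57, -0.002, 0.038]
contact_force: [-0.1, 0.2, 0.7]
opening: 0.03
```

```bash
cat >> h.py <<'E'
def tf():
    O,ex,ey,_=stop();s=robot.observe();p=s["tool_pos"]
    print("tcp in stop frame",((p[:2]-O)@np.c_[ex,ey]).round(4),"z",p[2].round(4),"yaw rel",(s["tool_rot"][2]-.0388).round(4),"F",s["contact_force"].round(1),"t",s["time"],"q6",s["qpos"][5])
def look(nm,box=(200,185,370,300),f=4.7):
    im=cams.read_camera("top");x0,y0,x1,y1=box
    cv2.imwrite(f"pics/{nm}.png",cv2.resize(im[y0:y1,x0:x1],None,fx=f,fy=f,interpolation=cv2.INTER_CUBIC))
E
python3 -c "
from h import *
tf()"
```

```text
tcp in stop frame [-0.159  -0.1274] z 0.0166 yaw rel -0.0006 F [-0.1  0.2  0.7] t 2.6 q6 -1.351808668073021
```

apply_moves --pt "0.012 0 0 0 0 0 0.35" --pt "0.022 0 0 0 0 0 0.35" --pt "0.03 0 0 0 0 0 0.35" --pt "0.038 0 0 0 0 0 0.35" --pt "0.046 0 0 0 0 0 0.35"

```text
time: 3.22
tool_pos: [0.5027, 0.2009, 0.0156]
tool_rot: [-1.571, 0.0, 0.038]
contact_force: [-1.4, 0.8, 1.2]
opening: 0.0297
```

apply_moves --pt "0.008 0 0 0 0 0 0.35" --pt "0.016 0 0 0 0 0 0.35" --pt "0.024 0 0 0 0 0 0.35" --pt "0.03 0 0 0 0 0 0.35" --pt "0.036 0 0 0 0 0 0.35"

```text
time: 3.85
tool_pos: [0.5386, 0.2021, 0.0157]
tool_rot: [-1.571, 0.0, 0.038]
contact_force: [-1.6, -0.8, 1.4]
opening: 0.0298
```

```bash
python3 -c "
from h import *
tf();look('p2')"
```

```text
tcp in stop frame [-0.0774 -0.1277] z 0.0157 yaw rel -0.0007 F [-1.6 -0.8  1.4] t 3.85 q6 -1.3831213522575907
```

View pics/p2.png

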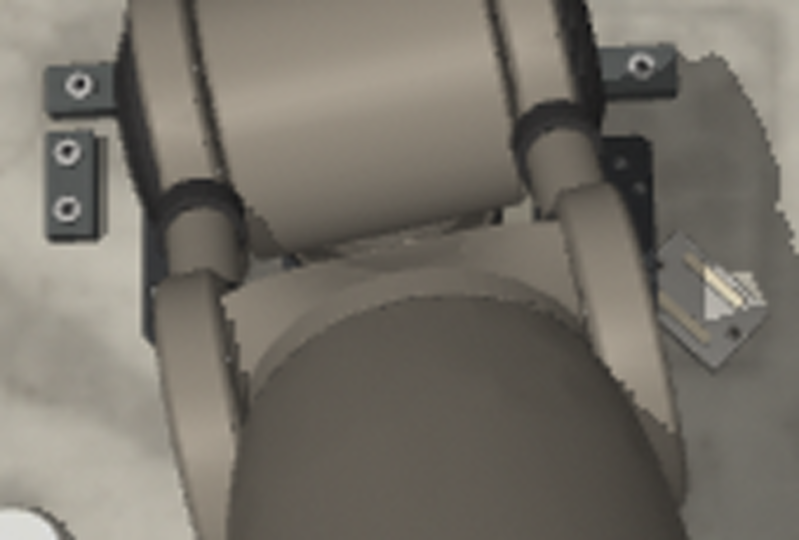

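The arm hides the nest in this view, and the force of about 1.5 N suggests normal sliding. I'll continue to the rail slowly and watch the force.

apply_moves --pt "0.005 0 0 0 0 0 0.35" --pt "0.01 0 0 0 0 0 0.35" --pt "0.014 0 0 0 0 0 0.35" --pt "0.018 0 0 0 0 0 0.35" --pt "0.02 0 0 0 0 0 0.35"

```text
time: 4.53
tool_pos: [0.5586, 0.2029, 0.0157]
tool_rot: [-1.571, -0.0, 0.038]
contact_force: [-1.8, 0.4, 1.2]
opening: 0.0298
```

apply_moves --pt "0.001 0 0 0 0 0 0.35" --pt "0.002 0 0 0 0 0 0.35" --pt "0.003 0 0 0 0 0 0.35" --pt "0.003 0 0 0 0 0 0.35" --pt "0.003 0 0 0 0 0 0.35"

```text
time: 5.15
tool_pos: [0.5615, 0.2031, 0.0158]
tool_rot: [-1.571, -0.0, 0.038]
contact_force: [-0.8, -0.4, -0.7]
opening: 0.0296
```

apply_moves --pt "0.0005 0 0 0 0 0 0.35" --pt "0.001 0 0 0 0 0 0.35" --pt "0.0015 0 0 0 0 0 0.35" --pt "0.002 0 0 0 0 0 0.35" --pt "0.002 0 0 0 0 0 0.35"

```text
time: 5.78
tool_pos: [0.5626, 0.2031, 0.0158]
tool_rot: [-1.571, 0.002, 0.038]
contact_force: [-5.0, -1.1, 3.1]
opening: 0.0297
```

apply_moves --pt "0.0005 0 0 0 0 0 0.35" --pt "0.001 0 0 0 0 0 0.35" --pt "0.0015 0 0 0 0 0 0.35" --pt "0.002 0 0 0 0 0 0.35" --pt "0.002 0 0 0 0 0 0.35"

```text
time: 6.4
tool_pos: [0.5627, 0.2031, 0.0156]
tool_rot: [-1.571, 0.006, 0.038]
contact_force: [-10.9, 0.2, 8.0]
opening: 0.0298
```

Contact with the rail came at TCP x = -53.3 mm, as predicted. I'll retreat, rise, turn by 90° and check with the scene camera.

apply_moves --pt "-0.02 0 0 0 0 0 0.35" --pt "-0.035 0 0 0 0 0 0.35" --pt "-0.035 -0.05 0 0 0 0 1" --pt "-0.035 -0.09 0 0 0 0 1" --pt "-0.035 -0.09 0 0 0 0 1"

```text
time: 7.02
tool_pos: [0.5332, 0.2025, 0.1093]
tool_rot: [-1.569, -0.009, 0.038]
contact_force: [0.4, -0.2, -0.2]
opening: 0.0043
```

apply_moves --pt "0 0 -0.04 0 10 0 1" --pt "0.01 0 -0.068 0 20 0 1" --pt "0.02 0 -0.068 0 30 0 1" --pt "0.025 0 -0.068 0 40 0 1" --pt "0.025 0 -0.068 0 50 0 1"

```text
time: 7.65
tool_pos: [0.5583, 0.1346, 0.1045]
tool_rot: [-1.571, 0.0, -0.841]
contact_force: [-0.4, 0.6, 0.3]
opening: 0.0005
```

apply_moves --pt "0 0 0 0 10 0 1" --pt "0 0 0 0 20 0 1" --pt "0 0 0 0 30 0 1" --pt "0 0 0 0 40 0 1" --pt "0 0 0 0 40 0 1"

```text
time: 8.28
tool_pos: [0.5578, 0.1348, 0.1047]
tool_rot: [-1.572, -0.0, -1.531]
contact_force: [-0.8, -0.3, -0.7]
opening: 0.0005
```

```bash
python3 -c "
from h import *
tf()
im=cams.read_camera('scene')
cv2.imwrite('pics/s3.png',cv2.resize(im[190:350,180:420],None,fx=3.3,fy=3.3,interpolation=cv2.INTER_CUBIC))"
```

```text
tcp in stop frame [-0.0608 -0.1958] z 0.1047 yaw rel -1.5699 F [-0.8 -0.3 -0.7] t 8.275 q6 0.06389514856250403
```

View pics/s3.png

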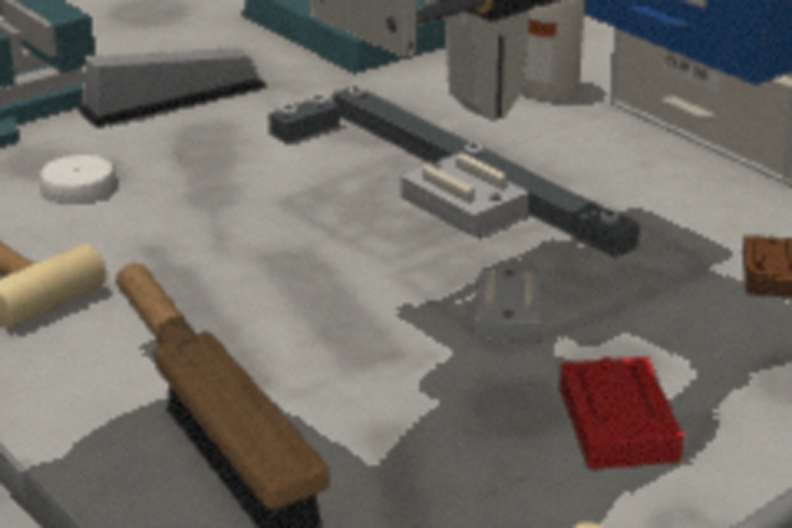

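The scene crop shows the nest flush on the rail: its near top corners are at about (402,180), (478,217) and (527,187), and its end is well clear of the short stop. I'll check where that end lies, then descend beside it.

```bash
python3 -c "
from h import *
O,ex,ey,_=stop()
p=(np.array([(402,180),(478,217),(527,187)])+.5)/3.3-.5+[180,190]
print(((ray('scene',p,.016)[:,:2]-O)@np.c_[ex,ey]).round(4))"
```

```text
[[-0.0494 -0.1101]
 [-0.0465 -0.1738]
 [ 0.0009 -0.165 ]]
```

apply_moves --pt "0 0.02 0.036 0 0 0 1" --pt "0 0.045 0.036 0 0 0 1" --pt "0 0.07 0.036 0 0 0 1" --pt "0 0.088 0.036 0 0 0 1" --pt "0 0.088 0.036 0 0 0 1"

```text
time: 8.95
tool_pos: [0.593, 0.1361, 0.0163]
tool_rot: [-1.574, -0.0, -1.531]
contact_force: [0.5, -0.1, 0.3]
opening: 0.0006
```

apply_moves --pt "-0.01 0 0 0 0 0 1" --pt "-0.018 0 0 0 0 0 1" --pt "-0.026 0 0 0 0 0 1" --pt "-0.034 0 0 0 0 0 1" --pt "-0.042 0 0 0 0 0 1"

```text
time: 9.57
tool_pos: [0.5924, 0.1788, 0.018]
tool_rot: [-1.57, 0.0, -1.533]
contact_force: [0.2, -1.7, 1.9]
opening: 0.0008
```

apply_moves --pt "-0.008 0 0 0 0 0 1" --pt "-0.016 0 0 0 0 0 1" --pt "-0.024 0 0 0 0 0 1" --pt "-0.032 0 0 0 0 0 1" --pt "-0.04 0 0 0 0 0 1"

```text
time: 10.2
tool_pos: [0.5908, 0.2187, 0.0177]
tool_rot: [-1.571, 0.0, -1.533]
contact_force: [0.2, -2.8, 1.3]
opening: 0.0005
```

apply_moves --pt "-0.008 0 0 0 0 0 1" --pt "-0.016 0 0 0 0 0 1" --pt "-0.022 0 0 0 0 0 1" --pt "-0.028 0 0 0 0 0 1" --pt "-0.03 0 0 0 0 0 1"

```text
time: 10.82
tool_pos: [0.5896, 0.2486, 0.0177]
tool_rot: [-1.571, 0.0, -1.532]
contact_force: [-0.5, -1.4, 1.0]
opening: 0.0001
```

```bash
python3 -c "
from h import *
tf()"
```

```text
tcp in stop frame [-0.0247 -0.0833] z 0.0177 yaw rel -1.5711 F [-0.5 -1.4  1. ] t 10.825 q6 0.2407230191231592
```

apply_moves --pt "-0.0015 0 0 0 0 0 1" --pt "-0.003 0 0 0 0 0 1" --pt "-0.0045 0 0 0 0 0 1" --pt "-0.006 0 0 0 0 0 1" --pt "-0.006 0 0 0 0 0 1"

```text
time: 11.45
tool_pos: [0.5894, 0.2544, 0.0177]
tool_rot: [-1.571, 0.0, -1.533]
contact_force: [0.0, -1.6, -1.5]
opening: 0.0004
```

apply_moves --pt "-0.0005 0 0 0 0 0 1" --pt "-0.001 0 0 0 0 0 1" --pt "-0.0015 0 0 0 0 0 1" --pt "-0.002 0 0 0 0 0 1" --pt "-0.002 0 0 0 0 0 1"

```text
time: 12.08
tool_pos: [0.5894, 0.2559, 0.0177]
tool_rot: [-1.571, -0.0, -1.533]
contact_force: [0.3, -3.2, 0.1]
opening: 0.0004
```

apply_moves --pt "-0.0005 0 0 0 0 0 1" --pt "-0.001 0 0 0 0 0 1" --pt "-0.0015 0 0 0 0 0 1" --pt "-0.002 0 0 0 0 0 1" --pt "-0.002 0 0 0 0 0 1"

```text
time: 12.7
tool_pos: [0.5894, 0.2561, 0.0177]
tool_rot: [-1.571, -0.003, -1.533]
contact_force: [0.1, -10.2, 1.9]
opening: 0.0007
```

Contact with the short stop came at TCP y = -75.8 mm, against -75.5 mm expected. I'll retreat clear and look.

apply_moves --pt "0.015 0 0 0 0 0 1" --pt "0.03 0 0 0 0 0 1" --pt "0.03 -0.06 0 0 0 0 1" --pt "0.03 -0.12 0 0 0 0 1" --pt "0.05 -0.18 0 0 0 0 1"

```text
time: 13.32
tool_pos: [0.5909, 0.2087, 0.1989]
tool_rot: [-1.57, 0.001, -1.531]
contact_force: [1.1, -0.2, 0.4]
opening: 0.0003
```

apply_moves --pt "0.06 0 -0.02 0 0 0 1" --pt "0.12 0 -0.04 0 0 0 1" --pt "0.18 0 -0.06 0 0 0 1" --pt "0.24 0 -0.08 0 0 0 1" --pt "0.3 0 -0.1 0 0 0 1"

```text
time: 13.95
tool_pos: [0.5028, -0.0936, 0.1972]
tool_rot: [-1.57, 0.0, -1.533]
contact_force: [0.8, -0.7, 0.4]
opening: 0.0007
```

```bash
python3 -c "
from h import *
tf();look('p4',(200,185,285,250),9.4)"
```

```text
tcp in stop frame [-0.1247 -0.4219] z 0.1972 yaw rel -1.5716 F [ 0.8 -0.7  0.4] t 13.95 q6 -0.37267131594570757
```

View pics/p4.png

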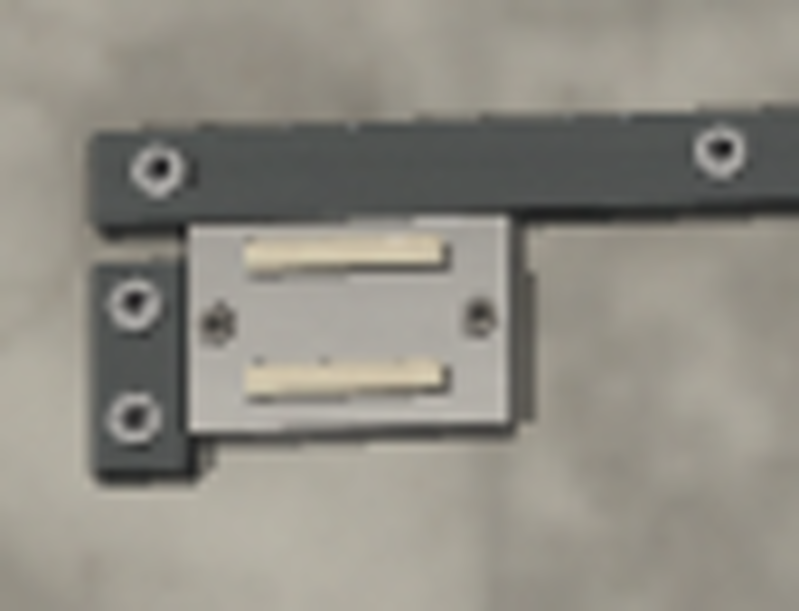

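The nest sits in the corner with no visible gap. Its top corners are at about (188,225), (511,214), (511,425) and (190,435). I'll do one numeric check and hand in.

```bash
python3 -c "
from h import *
O,ex,ey,_=stop()
p=(np.array([(188,225),(511,214),(511,425),(190,435)])+.5)/9.4-.5+[200,185]
n=(ray('top',p,.016)[:,:2]-O)@np.c_[ex,ey];v=n[0]-n[1]+n[3]-n[2]
print(n.round(4).tolist(),n.mean(0),np.arctan2(-v[0],v[1]))
a=cv2.imread('pics/top0.png');b=cams.read_camera('top')
for nm,(x,y) in dict(cap=(203,304),stapler=(166,246),clip=(462,198)).items(): print(nm,np.abs(a[y-15:y+15,x-12:x+12].astype(int)-b[y-15:y+15,x-12:x+12]).mean())
print(robot.observe()['contact_force']);print(robot.hand_in())"
```

```text
[[-0.0007, -0.0002], [-0.0007, -0.0664], [-0.045, -0.0658], [-0.0448, -0.0006]] [-0.02280915 -0.03326638] -0.0013485199807488433
cap 13.756944444444445
stapler 8.332407407407407
clip 57.74027777777778
[0.32575161 0.17530228 0.06351557]
the job is handed in; nothing more can be done
None
```

I pushed the nest along the bench into the corner of the angle stop and handed the job in at about 14 s. The first push, with two spread fingers, squared it against the long rail. The second, with the fingers shut, slid it along the rail to the short stop. I then drew the arm well clear.

**Final position:** the last top view puts the nest centre at x = -22.8 mm, y = -33.3 mm in the stop frame (target -22, -33). Its angle to the rail is about 0.001 rad. Both pushes ended in firm contact, about 10 N, within 0.3 mm of where the fingers should have met resistance.

**Bystanders:** these checks were not conclusive.
- **Picture comparison:** I compared the start and end pictures around the cap, stapler and clip only. They differed by 14, 8 and 58 grey levels. The large clip difference is probably the parked arm and its shadow covering that spot, but I did not confirm it.
- **Not compared:** I did not compare the weight or the marker.
- **Arm path:** near bench height the fingers stayed close to the nest and the rail, and I saw no unexpected contact force.

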